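# Shut a row of snap-cap sample tubes with one stroke

## Robot

A 6-joint arm with a two-finger parallel gripper is mounted at the origin on a cart in front of the work surface, level with it; the furniture and walls round the work are solid. World frame = base frame: x ahead of the robot, y to its left, z up, the work surface at z = 0. Lengths are in m, angles in degrees, forces in N, time in s.
With the tool pointing down it reaches from about 0.375 to 0.9 m from the base axis. Payload 3.1 kg.
Tool frame: the origin (TCP) lies between the finger pads; the fingertips stand bot.tip_extent ahead of it and the grasp point (between the pads) lies 2 mm behind it (bot.tip_extent is the distance from the TCP to the fingertips, in m); z points along the fingers, y is the direction in which the jaws open and shut (so a half turn about z gives the same grasp; the last joint's range is limited). The gripper opens to 87 mm and grips with 3 to 60 N. Pads are 19 mm wide; open, the fingers measure 117 mm over their backs; the gripper's body (75 mm by 190 mm) begins 51 mm behind the grasp point.
Start: joints at [54.746, 30.224, 82.088, -0, 67.689, -10.227], TCP at [0.264, 0.566, 0.24] pointing down, gripper open.
Joint ranges: [-176.69, 176.69], [-43.24, 126.21], [12.49, 139.97], [-82, 262], [0, 151.66], [-163.58, 163.58]. Speed limits (degrees/s): [159.86, 159.86, 180, 180, 180, 180].

## Interface

Orientations are given as a 3x3 rotation matrix whose columns are the frame's x, y, z axes.
In Python, from rig import bot, imaging, recognise, masks_of, mark_of gives the robot as it stands.
- The arm moves only by the tool send_rows, never from a script. Its argument "plan" is a list that holds one entry, the list of rows, each a list of 5 numbers: the shift along the world's x, y, z normalised to -1 to 1, where 1 is 0.03 m, then the turn about the world's z normalised to -1 to 1, where 1 is 0.1 rad, then the closure, from -1 (fully open) to 1 (shut). A call has 1 to 20 rows; each row shifts and turns the commanded pose from where the row before left it; what a row does not reach is not made up. A row lasts 1/10 s, in which the tool goes at most 50 mm and 8.59 degrees, less where a joint would pass 70% of its speed; a pose out of reach is approached as far as the arm can. A call with a number of a shift or a turn outside -1 to 1 is refused whole. A call with a gripper value outside its range is refused whole. The fingers move at their own pace and stop on an object; the grip force is fixed at half the most. Time passes only in rows, so rows that do not move let the fingers close. It gives the time, the measured TCP pose, the force and the opening at its end, in the units of the state.
- bot.read_state(): the state, without advancing time (a new reading comes with each control period).
- imaging.capture(name): name is "side" or "top"; returns a dict with "img" (384x512x3 uint8, blue, green, red), "mtx" (3x3 intrinsics, pixels), "distortion" ([k1, k2, p1, p2, k3] as OpenCV has them; the pictures are not rectified), "pose" (4x4, takes a point from camera to world coordinates). Camera axes: x right, y down, z forward; pixel columns grow to the right and rows downward; lengths in m; the calibration is good to about 2 mm. A picture is of the moment at which its call begins. There is no depth.
- bot.hand_in(): hands the job in, once; it reports no verdict.
Trained networks look in the newest picture that a camera, given by its name, has taken for a name from the list of things; names that differ only in an ending like _2 or _b are one class to them, and where a whole thing is asked for, a point or a joint stands for the part that bears it (a point fixed in the world has none). Each returns a list of dicts, best first, with "conf" (0 to 1); they miss things now and then, are a little off and sometimes report something else, mostly with a low value. They report only what shows in the picture. A call takes as long as a camera call.
- recognise(camera, target): "at" ([x, y, z] in m, in world coordinates, good to about 4 mm: the middle of the surface that is visible of it).
- masks_of(camera, target): "region" (384x512 bool, what is visible of it).
- mark_of(camera, target): "at" ([x, y, z] in m, in world coordinates, good to about 4 mm: a listed point, or the origin of a listed thing).
The state is a dict: "time_s": time; "joint_positions": joint angles; "qvel": joint speeds; "tau": joint torques, N m; "position": TCP position; "tcp_rot": TCP orientation; "force": force on the tool from outside, world axes, zero at the start; "moment": the same for the moment, N m; "opening": opening from 0.0 (shut) to 1.0 (fully open).
Only numpy, scipy, OpenCV 4.12 (cv2) and the standard library are available. Lean on these libraries where they do the work, as an engineer would, in place of code of your own. Each camera call takes 0.05 s, during which the arm holds its last target.

## Task

The lids of the six snap-cap sample tubes standing in a row in the metal cooling block are folded over but still ajar. All the lids are hinged on the same side: run your fingertips lightly along the row from its hinge-side end to its lip-side end, until every lid is fully shut. Only stroke and press: do not flip a lid open, lift the block or push it out of its place, and leave the things around it alone.

Things in the scene. Friction and masses are not known exactly. Their poses are not given: they have to be found in the camera images.
- cooling_block: loose dark grey metal tube-cooling block, 80 x 198 x 48 mm (x, y, z), 1.7 kg; origin: centre of its underside. Six 5 ml snap-cap tubes, fast in it, stand 30 mm apart along its y in the row at x = -16 mm; the row at +18 mm has two shut tubes and four empty holes. Each lid is hinged on its -y side, lip to +y: a stroke to +y folds lids down, one to -y catches under them
- seat_1 (a point): tube 1 of the row (1 at the block's -y end, where the hinges face; 6 at +y): point on its axis at the top of the shut lid, 62 mm above the bench. Axes as the block. The lid is a 19.6 mm disc, 3.6 mm thick, centred here when shut; its hinge line lies 12.5 mm to -y and 0.6 mm lower, its lip ends 14.5 mm to +y
- lid_1 (a joint): hinge of lid 1: 0 rad fully shut, growing as its lip rises; starts ajar at 0.3 to 0.6 rad; the stiff hinge (about 0.01 N m, some 0.5 N at the lip) stays where it is left, with no spring
- seat_2 (a point): tube 2 of the row (1 at the block's -y end, where the hinges face; 6 at +y): point on its axis at the top of the shut lid, 62 mm above the bench. Axes as the block. The lid is a 19.6 mm disc, 3.6 mm thick, centred here when shut; its hinge line lies 12.5 mm to -y and 0.6 mm lower, its lip ends 14.5 mm to +y
- lid_2 (a joint): hinge of lid 2: 0 rad fully shut, growing as its lip rises; starts ajar at 0.3 to 0.6 rad; the stiff hinge (about 0.01 N m, some 0.5 N at the lip) stays where it is left, with no spring
- seat_3 (a point): tube 3 of the row (1 at the block's -y end, where the hinges face; 6 at +y): point on its axis at the top of the shut lid, 62 mm above the bench. Axes as the block. The lid is a 19.6 mm disc, 3.6 mm thick, centred here when shut; its hinge line lies 12.5 mm to -y and 0.6 mm lower, its lip ends 14.5 mm to +y
- lid_3 (a joint): hinge of lid 3: 0 rad fully shut, growing as its lip rises; starts ajar at 0.3 to 0.6 rad; the stiff hinge (about 0.01 N m, some 0.5 N at the lip) stays where it is left, with no spring
- seat_4 (a point): tube 4 of the row (1 at the block's -y end, where the hinges face; 6 at +y): point on its axis at the top of the shut lid, 62 mm above the bench. Axes as the block. The lid is a 19.6 mm disc, 3.6 mm thick, centred here when shut; its hinge line lies 12.5 mm to -y and 0.6 mm lower, its lip ends 14.5 mm to +y
- lid_4 (a joint): hinge of lid 4: 0 rad fully shut, growing as its lip rises; starts ajar at 0.3 to 0.6 rad; the stiff hinge (about 0.01 N m, some 0.5 N at the lip) stays where it is left, with no spring
- seat_5 (a point): tube 5 of the row (1 at the block's -y end, where the hinges face; 6 at +y): point on its axis at the top of the shut lid, 62 mm above the bench. Axes as the block. The lid is a 19.6 mm disc, 3.6 mm thick, centred here when shut; its hinge line lies 12.5 mm to -y and 0.6 mm lower, its lip ends 14.5 mm to +y
- lid_5 (a joint): hinge of lid 5: 0 rad fully shut, growing as its lip rises; starts ajar at 0.3 to 0.6 rad; the stiff hinge (about 0.01 N m, some 0.5 N at the lip) stays where it is left, with no spring
- seat_6 (a point): tube 6 of the row (1 at the block's -y end, where the hinges face; 6 at +y): point on its axis at the top of the shut lid, 62 mm above the bench. Axes as the block. The lid is a 19.6 mm disc, 3.6 mm thick, centred here when shut; its hinge line lies 12.5 mm to -y and 0.6 mm lower, its lip ends 14.5 mm to +y
- lid_6 (a joint): hinge of lid 6: 0 rad fully shut, growing as its lip rises; starts ajar at 0.3 to 0.6 rad; the stiff hinge (about 0.01 N m, some 0.5 N at the lip) stays where it is left, with no spring
- beaker: loose 100 ml glass beaker, 57 mm wide, 70 mm tall, standing just beyond the long side of the block. Origin: centre of its underside
- forceps_1: loose steel forceps, 136 x 17 x 10 mm, lying on the bench on the robot's side of the block. Origin: centre of its underside
- jar: loose white screw-cap plastic jar, 54 mm wide, 71 mm tall, standing beyond the long side of the block. Origin: centre of its underside
- marker_pen: loose felt marker, 140 x 17 x 16 mm, lying to the left of the block. Origin: centre of its underside
- pipette_bulb: loose rubber pipette bulb, 84 x 47 x 48 mm, lying to the right of the block. Origin: centre of its underside

How it is judged:
By the outcome, as a careful person would: the job done as asked, in the order asked, and still so for the second after the job is handed in, with the robot touching nothing.
It also fails if it takes over 38 s, if anything falls off the work surface, if the arm or the gripper's body presses on something with over 40 N, if the wrist force passes 120 N, or if a joint passes its speed limit or range.

## Working session

There is one attempt and no reset: what is moved stays moved. The work goes in short steps, Python scripts to look and compute and a tool call to move; the robot and the scene stay as the last step left them, time stands still between calls to the robot, and variables do not carry over. Pictures are saved under pics/ and viewed, and the job is handed in when it is done.

Besides the shell and the picture viewer there is one more tool, called after ">>>" as name(argument=value, ...), one argument or row to a line, values as JSON. send_rows: Moves the arm, as the interface text tells. Its arguments: {"type":"object","properties":{"plan":{"type":"array"}},"required":["plan"]}

```bash
mkdir -p pics; python3 - <<'E'
from rig import bot, imaging, recognise, masks_of, mark_of
import cv2,numpy as np
for c in("top","side"):
    d=imaging.capture(c); cv2.imwrite(f"pics/{c}0.png",d["img"])
    print(c,d["mtx"].tolist(),d["distortion"],np.round(d["pose"],4).tolist())
    for t in ["cooling_block"]+[f"seat_{i}" for i in (1,6)]:
        print(t,[(np.round(r["at"],4).tolist(),round(r["conf"],2)) for r in mark_of(c,t)])
s=bot.read_state();print(s["time_s"],s["position"],s["tcp_rot"],s["force"],s["opening"],bot.tip_extent)
E
```

```text
top [[478.9971325695894, 0.0, 249.71289393876998], [0.0, 478.9971325695894, 194.43842089387388], [0.0, 0.0, 1.0]] [0.06079816 0.         0.         0.         0.        ] [[-0.0091, -0.9847, 0.1739, 0.3443], [-0.9999, 0.0073, -0.0114, -0.1001], [0.0099, -0.174, -0.9847, 1.2616], [0.0, 0.0, 0.0, 1.0]]
cooling_block [([0.5251, -0.1638, 0.0026], 0.59)]
seat_1 [([0.5174, -0.1889, 0.0584], 0.98), ([0.5313, -0.2078, 0.0667], 0.96), ([0.5541, -0.2378, 0.0615], 0.94), ([0.4748, -0.1108, 0.0628], 0.9), ([0.5036, -0.1599, 0.0635], 0.73)]
seat_6 [([0.5174, -0.1889, 0.0584], 0.98), ([0.5313, -0.2078, 0.0667], 0.96), ([0.5541, -0.2378, 0.0615], 0.94), ([0.4748, -0.1108, 0.0628], 0.9), ([0.5036, -0.1599, 0.0635], 0.73)]
side [[412.04295769107875, 0.0, 255.6469215989393], [0.0, 412.04295769107875, 190.90827152219185], [0.0, 0.0, 1.0]] [0.00749661 0.         0.         0.         0.        ] [[0.9986, 0.049, -0.0216, 0.5542], [0.0489, -0.6715, 0.7394, -0.9009], [0.0217, -0.7394, -0.6729, 0.7762], [0.0, 0.0, 0.0, 1.0]]
cooling_block [([0.5301, -0.16, 0.0002], 0.73)]
seat_1 [([0.488, -0.1364, 0.0609], 0.85), ([0.5484, -0.239, 0.0601], 0.83), ([0.5236, -0.1886, 0.0589], 0.67), ([0.4717, -0.11, 0.0602], 0.62), ([0.5386, -0.2106, 0.0598], 0.59), ([0.504, -0.1622, 0.0606], 0.58)]
seat_6 [([0.488, -0.1364, 0.0609], 0.85), ([0.5484, -0.239, 0.0601], 0.83), ([0.5236, -0.1886, 0.0589], 0.67), ([0.4717, -0.11, 0.0602], 0.62), ([0.5386, -0.2106, 0.0598], 0.59), ([0.504, -0.1622, 0.0606], 0.58)]
0.4 [0.26432997 0.56622563 0.23938503] [[-9.06101173e-01  4.23061023e-01 -1.88609098e-04]
 [ 4.23061061e-01  9.06101131e-01 -2.80187010e-04]
 [ 5.23627139e-05 -3.33670944e-04 -9.99999943e-01]] [ 1.14501883 -0.11861887  0.04905469] 1.0015541196644875 0.017
```

```bash
python3 - <<'E'
import cv2
a=cv2.imread("pics/top0.png");cv2.imwrite("pics/top0c.png",cv2.resize(a[120:340,160:420],None,fx=2.6,fy=2.6,interpolation=2))
a=cv2.imread("pics/side0.png");cv2.imwrite("pics/side0c.png",cv2.resize(a[40:260,120:380],None,fx=2.6,fy=2.6,interpolation=2))
E
```

```text
(no output)
```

View pics/top0.png

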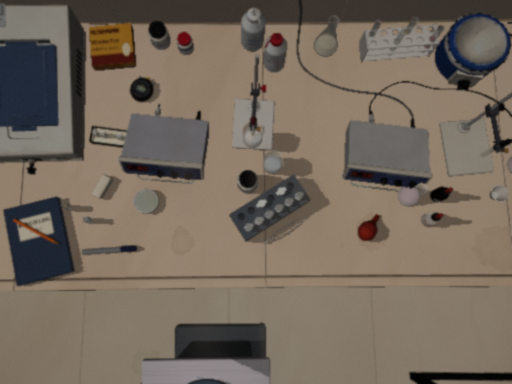

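View pics/top0c.png

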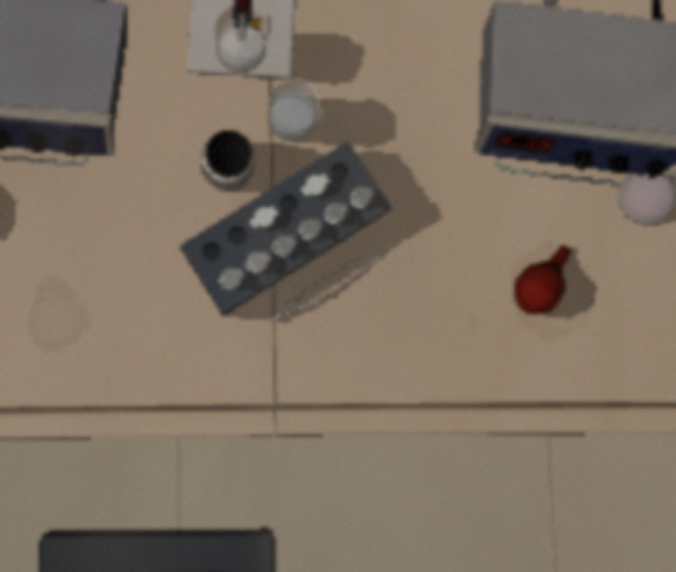

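View pics/side0c.png

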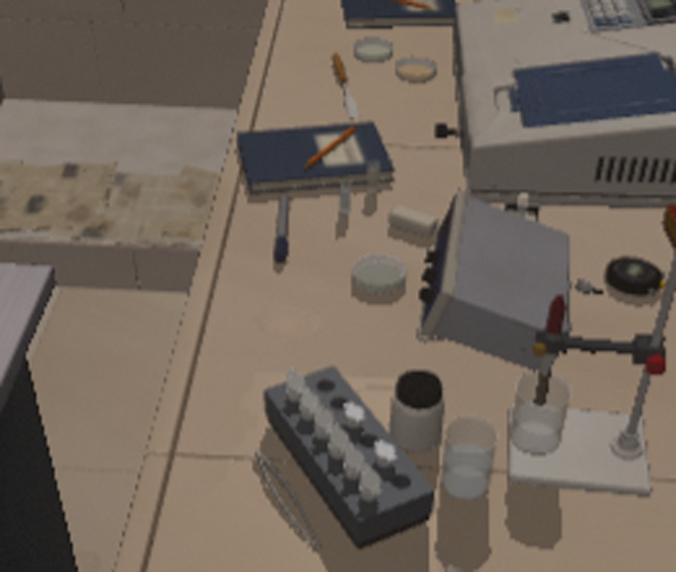

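```bash
cat > h.py <<'E'
from rig import bot, imaging, recognise, masks_of, mark_of
import cv2,numpy as np
def ray(d,p):
    u=cv2.undistortPoints(np.array([[p]],float),d["mtx"],d["distortion"])[0,0]
    P=np.array(d["pose"]); return P[:3,3],P[:3,:3]@np.r_[u,1]
def tri(a,b):
    (o1,r1),(o2,r2)=a,b
    t=np.linalg.lstsq(np.c_[r1,-r2],o2-o1,rcond=None)[0]
    p,q=o1+t[0]*r1,o2+t[1]*r2
    return (p+q)/2,np.linalg.norm(p-q)
E
python3 - <<'E'
from h import *
from scipy.optimize import least_squares
D={c:imaging.capture(c) for c in("top","side")}
for a,b in [((253,128),(326,194)),((253,117),(331,172)),((256,65),(361,212))]:
    print("stand",tri(ray(D["top"],a),ray(D["side"],b)))
pts=[]
for c in D:
    for r in mark_of(c,"seat_1"):
        if r["conf"]>.5: pts.append(r["at"]); print(c,np.round(r["at"],4),round(r["conf"],2))
pts=np.array(pts)[:,:2]
loc=np.array([[-.016,-.075+.03*i] for i in range(6)])
def tf(v): c,s=np.cos(v[2]),np.sin(v[2]); return loc@np.array([[c,s],[-s,c]])+v[:2]
def f(v):
    T=tf(v); return np.array([np.abs(T-p)[np.argmin(np.linalg.norm(T-p,axis=1))] for p in pts]).ravel()
r=least_squares(f,[.528,-.162,np.radians(31)],loss="soft_l1",f_scale=.004)
print(r.x[:2],np.degrees(r.x[2]),r.cost); print(np.round(tf(r.x),4)); print(np.round(r.fun.reshape(-1,2)*1e3,1).tolist())
# overlay reproj
for c,d in D.items():
    P=np.linalg.inv(np.array(d["pose"]));T=np.c_[tf(r.x),np.full(6,.062)]
    cs=np.array([[-.04,-.099],[.04,-.099],[.04,.099],[-.04,.099]]); cc,s=np.cos(r.x[2]),np.sin(r.x[2])
    C=np.c_[cs@np.array([[cc,s],[-s,cc]])+r.x[:2],np.full(4,.048)]
    px=cv2.projectPoints(np.r_[T,C],cv2.Rodrigues(P[:3,:3])[0],P[:3,3],d["mtx"],d["distortion"])[0][:,0]
    x0,y0=px.min(0)-25;x1,y1=px.max(0)+25;x0,y0=int(x0),int(y0)
    im=cv2.resize(d["img"][y0:int(y1),x0:int(x1)],None,fx=5,fy=5,interpolation=2)
    for i,p in enumerate(px):
        q=tuple(int(v) for v in (p-[x0,y0]+.5)*5); cv2.circle(im,q,3,(0,0,255) if i<6 else (0,255,0),-1)
        if i<6: cv2.putText(im,str(i+1),q,0,.6,(0,255,255),1)
    s=min(1,800/im.shape[1],600/im.shape[0]);im=cv2.resize(im,None,fx=s,fy=s)
    cv2.imwrite(f"pics/{c}1.png",im)
E
```

```text
stand (array([ 0.71845863, -0.1245378 ,  0.07427725]), np.float64(0.0176899846266671))
stand (array([ 0.72178651, -0.12333779,  0.1463019 ]), np.float64(0.019749246296846903))
stand (array([ 0.85035927, -0.13942363,  0.05587615]), np.float64(0.10559248550836324))
top [ 0.5232 -0.1893  0.0602] 0.83
top [ 0.5284 -0.207   0.067 ] 0.78
top [ 0.5547 -0.2367  0.0634] 0.72
top [ 0.4914 -0.1362  0.0591] 0.72
top [ 0.4718 -0.1096  0.0626] 0.66
side [ 0.5366 -0.2097  0.0585] 0.95
side [ 0.5532 -0.2403  0.0611] 0.9
side [ 0.5224 -0.1845  0.0625] 0.81
side [ 0.5041 -0.1608  0.0602] 0.69
side [ 0.4884 -0.1357  0.0621] 0.66
side [ 0.4718 -0.1115  0.0569] 0.64
[ 0.52640556 -0.16490069] 32.61132849873873 5.260022784851443e-05
[[ 0.5533 -0.2367]
 [ 0.5372 -0.2114]
 [ 0.521  -0.1862]
 [ 0.5048 -0.1609]
 [ 0.4887 -0.1356]
 [ 0.4725 -0.1103]]
[[2.2, 3.1], [8.8, 4.4], [1.4, 0.0], [2.7, 0.6], [0.7, 0.7], [0.6, 1.7], [0.1, 3.6], [1.4, 1.7], [0.7, 0.1], [0.3, 0.1], [0.7, 1.2]]
```

View pics/top1.png

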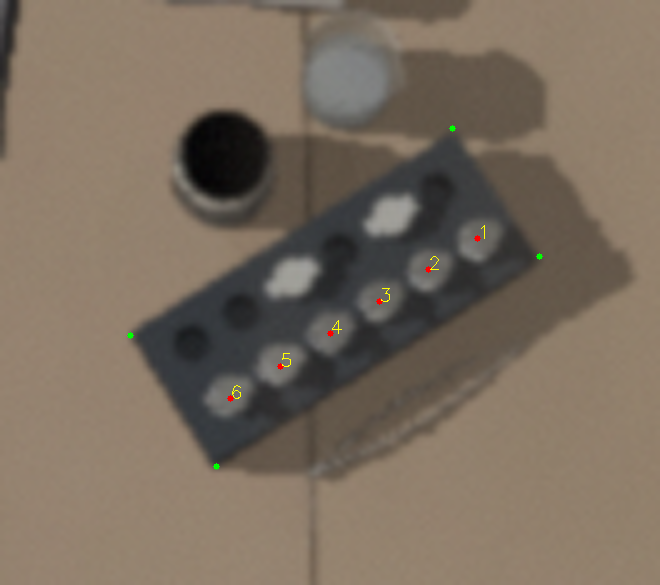

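View pics/side1.png

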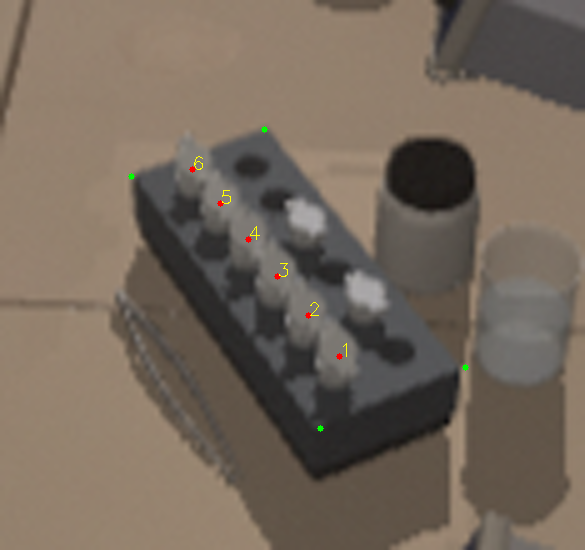

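>>> send_rows(
  plan=[
    [[0.4,-0.94,0,-0.7,1],[0.4,-0.94,0,-0.7,1],[0.4,-0.94,0,-0.7,1],[0.4,-0.94,0,-0.7,1],[0.4,-0.94,0,-0.7,1],[0.4,-0.94,0,-0.7,1],[0.4,-0.94,0,-0.7,1],[0.4,-0.94,0,-0.7,1],[0.4,-0.94,0,0,1],[0.4,-0.94,0,0,1],[0.4,-0.94,0,0,1],[0.4,-0.94,0,0,1],[0.4,-0.94,0,0,1],[0.1,-1,0,0,1],[0.1,-1,0,0,1],[0.1,-1,0,0,1],[0.1,-1,0,0,1],[0.1,-1,0,0,1],[0.1,-1,0,0,1],[0.1,-1,0,0,1]],
  ],
)

```text
time_s: 2.6
position: [0.4415, -0.0116, 0.2398]
tcp_rot: [[-0.543, 0.84, 0.001], [0.84, 0.543, -0.0], [-0.001, 0.001, -1.0]]
force: [0.8, 0.6, -0.3]
opening: 0.002
```

>>> send_rows(
  plan=[
    [[0.43,-0.84,0,0,1],[0.43,-0.84,0,0,1],[0.43,-0.84,0,0,1],[0.43,-0.84,0,0,1],[0.43,-0.84,0,0,1],[0.43,-0.84,0,0,1],[0.43,-0.84,0,0,1],[0.43,-0.84,0,0,1],[0.43,-0.84,0,0,1],[0.43,-0.84,0,0,1],[0,0,-0.8,0,1],[0,0,-0.8,0,1],[0,0,-0.8,0,1],[0,0,-0.8,0,1],[0,0,-0.8,0,1],[0,0,0,0,1],[0,0,0,0,1]],
  ],
)

```text
time_s: 4.3
position: [0.5704, -0.2623, 0.1196]
tcp_rot: [[-0.543, 0.84, -0.0], [0.84, 0.543, 0.0], [0.0, -0.0, -1.0]]
force: [0.5, 0.0, 0.9]
opening: 0.007
```

```bash
python3 - <<'E'
from h import *
s=bot.read_state();print(s["time_s"],s["position"],s["force"])
u=np.array([-.539,.842])
for c in("side","top"):
    d=imaging.capture(c); P=np.linalg.inv(np.array(d["pose"]))
    t=np.array(s["position"])+.017*np.array(s["tcp_rot"])[:,2]
    px=cv2.projectPoints(np.array([t]),cv2.Rodrigues(P[:3,:3])[0],P[:3,3],d["mtx"],d["distortion"])[0][0,0]
    im=d["img"]; x,y=px.astype(int); x0,y0=max(0,x-80),max(0,y-60)
    im=cv2.resize(im[y0:y0+120,x0:x0+160],None,fx=4,fy=4,interpolation=2)
    cv2.circle(im,(int((px[0]-x0+.5)*4),int((px[1]-y0+.5)*4)),3,(0,0,255),-1)
    cv2.imwrite(f"pics/{c}2.png",im)
E
```

```text
4.3 [ 0.57041639 -0.26233043  0.11957905] [0.52312039 0.02336101 0.90080848]
```

View pics/side2.png

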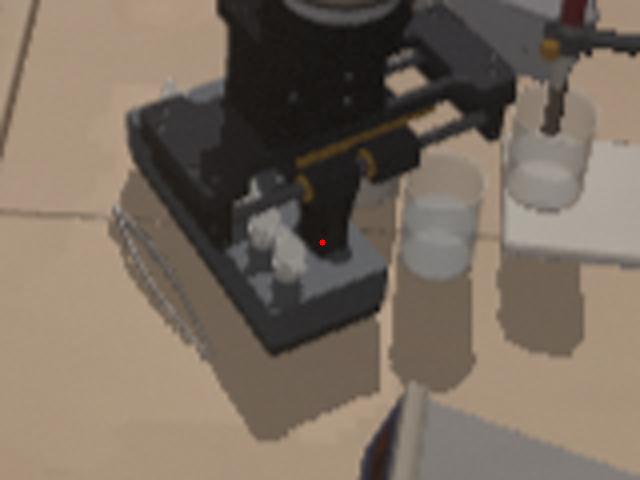

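>>> send_rows(
  plan=[
    [[0,0,-0.65,0,1],[0,0,-0.65,0,1],[0,0,0,0,1],[-0.09,0.14,0,0,1],[-0.09,0.14,0,0,1],[-0.09,0.14,0,0,1],[-0.09,0.14,0,0,1]],
  ],
)

```text
time_s: 5.1
position: [0.5605, -0.246, 0.082]
tcp_rot: [[-0.543, 0.84, 0.003], [0.84, 0.543, -0.002], [-0.004, 0.001, -1.0]]
force: [0.5, -0.4, 1.3]
opening: 0.006
```

>>> send_rows(
  plan=[
    [[-0.09,0.14,0,0,1],[-0.09,0.14,0,0,1],[-0.09,0.14,0,0,1],[-0.09,0.14,0,0,1]],
  ],
)

```text
time_s: 5.5
position: [0.5483, -0.2281, 0.0804]
tcp_rot: [[-0.543, 0.84, -0.001], [0.84, 0.543, 0.0], [0.001, -0.0, -1.0]]
force: [-0.1, -0.4, 1.1]
opening: 0.006
```

>>> send_rows(
  plan=[
    [[0,0,-0.03,0,1],[0,0,-0.02,0,1],[0,0,0,0,1]],
  ],
)

```text
time_s: 5.8
position: [0.5487, -0.2286, 0.0795]
tcp_rot: [[-0.543, 0.84, -0.0], [0.84, 0.543, 0.0], [0.001, -0.0, -1.0]]
force: [-1.5, 1.0, 5.8]
opening: 0.001
```

>>> send_rows(
  plan=[
    [[-0.09,0.14,0,0,1],[-0.09,0.14,0,0,1],[-0.09,0.14,0,0,1],[-0.09,0.14,0,0,1]],
  ],
)

```text
time_s: 6.2
position: [0.5386, -0.2123, 0.0794]
tcp_rot: [[-0.543, 0.84, 0.002], [0.84, 0.543, -0.001], [-0.002, 0.001, -1.0]]
force: [-0.0, -1.6, 3.7]
opening: 0.005
```

>>> send_rows(
  plan=[
    [[-0.09,0.14,0,0,1],[-0.09,0.14,0,0,1],[-0.09,0.14,0,0,1],[-0.09,0.14,0,0,1]],
  ],
)

```text
time_s: 6.6
position: [0.528, -0.1957, 0.0795]
tcp_rot: [[-0.543, 0.84, 0.002], [0.84, 0.543, -0.002], [-0.003, 0.001, -1.0]]
force: [1.1, -0.7, 2.1]
opening: 0.008
```

>>> send_rows(
  plan=[
    [[-0.09,0.14,0,0,1],[-0.09,0.14,0,0,1],[-0.09,0.14,0,0,1],[-0.09,0.14,0,0,1]],
  ],
)

```text
time_s: 7.0
position: [0.5166, -0.1782, 0.0794]
tcp_rot: [[-0.543, 0.84, 0.001], [0.84, 0.543, -0.001], [-0.001, 0.001, -1.0]]
force: [3.5, -3.8, 6.0]
opening: 0.006
```

>>> send_rows(
  plan=[
    [[-0.09,0.14,0,0,1],[-0.09,0.14,0,0,1],[-0.09,0.14,0,0,1],[-0.09,0.14,0,0,1]],
  ],
)

```text
time_s: 7.4
position: [0.5058, -0.1615, 0.0794]
tcp_rot: [[-0.543, 0.84, 0.001], [0.84, 0.543, -0.001], [-0.001, 0.001, -1.0]]
force: [3.0, -3.2, 6.0]
opening: 0.005
```

>>> send_rows(
  plan=[
    [[-0.09,0.14,0.01,0,1],[-0.09,0.14,0,0,1],[-0.09,0.14,0,0,1]],
  ],
)

```text
time_s: 7.7
position: [0.4987, -0.1499, 0.0797]
tcp_rot: [[-0.544, 0.839, 0.004], [0.839, 0.544, -0.003], [-0.004, 0.001, -1.0]]
force: [3.3, -3.7, 4.8]
opening: 0.003
```

>>> send_rows(
  plan=[
    [[-0.09,0.14,0,0,1],[-0.09,0.14,0,0,1],[-0.09,0.14,0,0,1]],
  ],
)

```text
time_s: 8.0
position: [0.4891, -0.1359, 0.0794]
tcp_rot: [[-0.543, 0.84, 0.0], [0.84, 0.543, -0.0], [-0.0, 0.0, -1.0]]
force: [2.2, -3.2, 5.6]
opening: 0.004
```

>>> send_rows(
  plan=[
    [[-0.09,0.14,0,0,1],[-0.09,0.14,0,0,1],[-0.09,0.14,0,0,1]],
  ],
)

```text
time_s: 8.3
position: [0.4827, -0.1248, 0.0797]
tcp_rot: [[-0.544, 0.839, 0.004], [0.839, 0.544, -0.003], [-0.005, 0.002, -1.0]]
force: [4.2, -6.0, 5.1]
opening: 0.003
```

>>> send_rows(
  plan=[
    [[-0.04,0.06,0.03,0,1],[-0.09,0.14,0,0,1]],
  ],
)

```text
time_s: 8.5
position: [0.4754, -0.1163, 0.0796]
tcp_rot: [[-0.543, 0.84, -0.004], [0.84, 0.543, 0.003], [0.004, -0.002, -1.0]]
force: [1.0, 0.5, -0.1]
opening: 0.009
```

>>> send_rows(
  plan=[
    [[-0.09,0.14,0,0,1],[-0.09,0.14,0,0,1],[-0.09,0.14,0,0,1]],
  ],
)

```text
time_s: 8.8
position: [0.468, -0.104, 0.0798]
tcp_rot: [[-0.543, 0.84, -0.002], [0.84, 0.543, 0.001], [0.002, -0.001, -1.0]]
force: [-0.7, 0.3, -0.4]
opening: 0.003
```

>>> send_rows(
  plan=[
    [[0,0,-0.02,0,1],[0,0,-0.01,0,1],[0,0,0,0,1]],
  ],
)

```text
time_s: 9.1
position: [0.4681, -0.1042, 0.0794]
tcp_rot: [[-0.543, 0.84, -0.003], [0.84, 0.543, 0.002], [0.003, -0.001, -1.0]]
force: [-2.2, 2.5, 4.0]
opening: 0.008
```

>>> send_rows(
  plan=[
    [[-0.09,0.14,0,0,1],[-0.09,0.14,0,0,1],[-0.09,0.14,0,0,1],[-0.09,0.14,0.03,0,1],[-0.09,0.14,0.3,0,1],[0,0,1,0,1],[0,0,1,0,1],[0,0,1,0,1],[0,0.5,1,0,1],[0,1,0.5,0,1],[0,1,0,0,1],[0,1,0,0,1],[0,1,0,0,1],[0,1,0,0,1],[0,1,0,0,1],[0,0,0,0,1]],
  ],
)

```text
time_s: 10.7
position: [0.4548, 0.1138, 0.2247]
tcp_rot: [[-0.547, 0.837, 0.0], [0.837, 0.547, 0.001], [0.001, 0.001, -1.0]]
force: [0.0, -0.9, -0.3]
opening: 0.006
```

```bash
cat > look.py <<'E'
from h import *
import sys
n=sys.argv[1]
s=bot.read_state();print(s["time_s"],s["position"],s["force"])
yaw=np.radians(32.61);o=np.array([.5264,-.1649]);R=np.array([[np.cos(yaw),-np.sin(yaw)],[np.sin(yaw),np.cos(yaw)]])
T=np.c_[np.array([[-.016,-.075+.03*i] for i in range(6)])@R.T+o,np.full(6,.062)]
C=np.c_[np.array([[-.04,-.099],[.04,-.099],[.04,.099],[-.04,.099]])@R.T+o,np.full(4,.048)]
for c in("side","top"):
    d=imaging.capture(c); P=np.linalg.inv(np.array(d["pose"])); cv2.imwrite(f"pics/{c}_{n}full.png",d["img"])
    px=cv2.projectPoints(np.r_[T,C],cv2.Rodrigues(P[:3,:3])[0],P[:3,3],d["mtx"],d["distortion"])[0][:,0]
    x0,y0=(px.min(0)-25).astype(int);x1,y1=(px.max(0)+25).astype(int)
    im=cv2.resize(d["img"][y0:y1,x0:x1],None,fx=5,fy=5,interpolation=2)
    for i,p in enumerate(px): cv2.circle(im,tuple(int(v) for v in (p-[x0,y0]+.5)*5),2,(0,0,255) if i<6 else (0,255,0),-1)
    k=min(1,800/im.shape[1],600/im.shape[0]);cv2.imwrite(f"pics/{c}_{n}.png",cv2.resize(im,None,fx=k,fy=k))
    for t in("cooling_block","seat_1"): print(c,t,[(np.round(r["at"],4).tolist(),round(r["conf"],2)) for r in mark_of(c,t)])
E
python3 look.py a
```

```text
10.7 [0.45476987 0.11379372 0.22474681] [ 0.02792791 -0.85919669 -0.28159741]
side cooling_block [([0.5264, -0.1618, 0.0014], 0.75), ([0.4727, -0.2051, 0.0031], 0.48)]
side seat_1 [([0.5509, -0.2399, 0.0582], 0.75), ([0.505, -0.1607, 0.0581], 0.75), ([0.5355, -0.2113, 0.0629], 0.66), ([0.4757, -0.1108, 0.0573], 0.63), ([0.5209, -0.1851, 0.0607], 0.59), ([0.4885, -0.1297, 0.0623], 0.57), ([0.4759, -0.4227, 0.0021], 0.5)]
top cooling_block [([0.524, -0.1624, 0.002], 0.77)]
top seat_1 [([0.5342, -0.2095, 0.065], 0.89), ([0.4718, -0.1087, 0.064], 0.78), ([0.5018, -0.1624, 0.0646], 0.64), ([0.5535, -0.2384, 0.0618], 0.63), ([0.4906, -0.1331, 0.0577], 0.58), ([0.5194, -0.1909, 0.0604], 0.55)]
```

View pics/side_a.png

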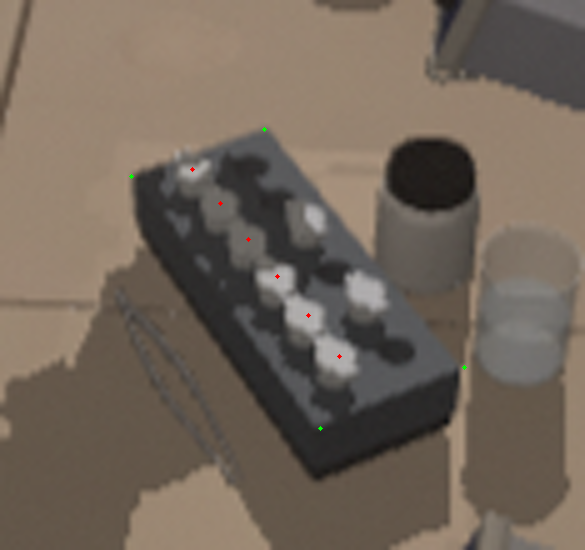

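View pics/top_a.png

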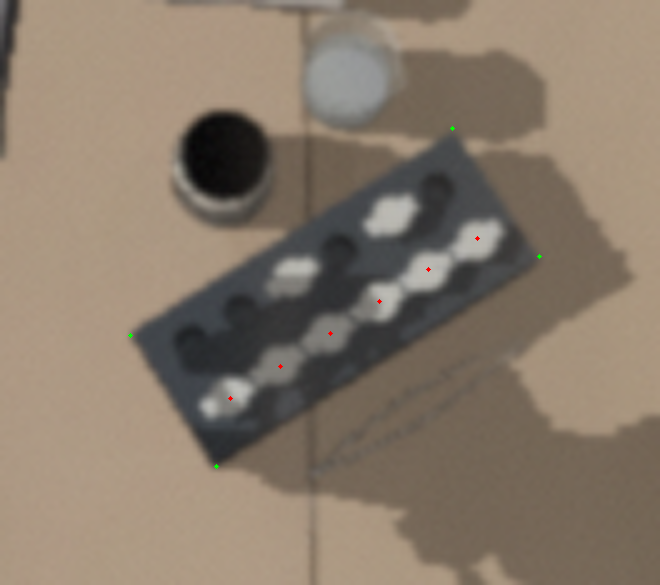

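>>> send_rows(
  plan=[
    [[-0.2,1,0,0,1],[-0.2,1,0,0,1],[-0.2,1,0,0,1],[-0.2,1,0,0,1],[-0.2,1,0,0,1],[-0.2,1,0,0,1],[0,0,0,0,1]],
  ],
)

```text
time_s: 11.7
position: [0.4196, 0.2929, 0.2243]
tcp_rot: [[-0.545, 0.839, 0.0], [0.839, 0.545, 0.001], [0.001, 0.001, -1.0]]
force: [0.2, -0.4, 0.4]
opening: 0.003
```

```bash
python3 look.py b | head -1; python3 - <<'E'
import cv2
a=cv2.imread("pics/side_bfull.png")[90:230,160:300];b=cv2.imread("pics/side0.png")[90:230,160:300]
import numpy as np
cv2.imwrite("pics/sb.png",cv2.resize(a,None,fx=4.2,fy=4.2,interpolation=cv2.INTER_LANCZOS4))
E
```

```text
11.7 [0.41960313 0.29285229 0.22430004] [ 0.20264172 -0.35178982  0.37044105]
```

View pics/sb.png

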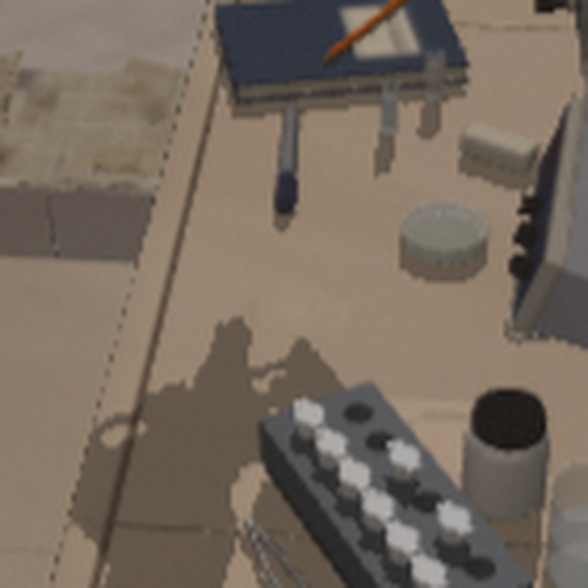

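View pics/top_b.png

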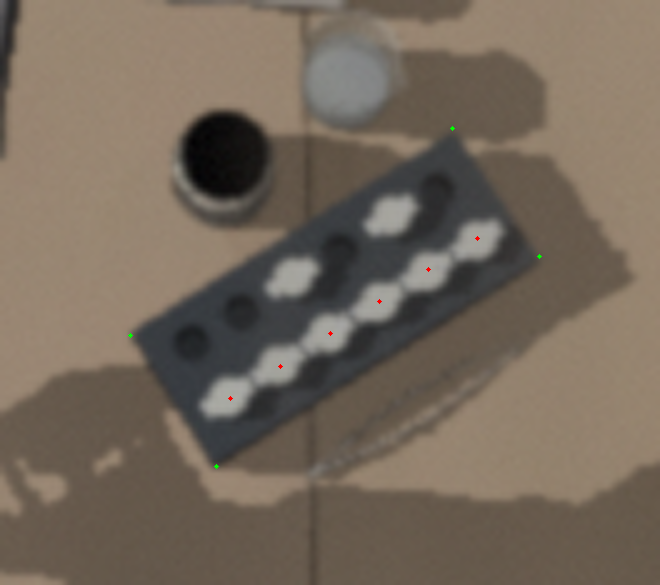

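```bash
python3 - <<'E'
import cv2,numpy as np
yaw=np.radians(32.61);o=np.array([.5264,-.1649]);R=np.array([[np.cos(yaw),-np.sin(yaw)],[np.sin(yaw),np.cos(yaw)]])
L=np.array([[-.016,-.075+.03*i] for i in range(6)]+[[.018,-.045],[.018,.015]])
from rig import imaging
for c in("top","side"):
    d=imaging.capture(c);P=np.linalg.inv(np.array(d["pose"]))
    for n,im in(("before",cv2.imread(f"pics/{c}0.png")),("now",d["img"])):
        T=np.c_[L@R.T+o,np.full(8,.062)]
        px=cv2.projectPoints(T,cv2.Rodrigues(P[:3,:3])[0],P[:3,3],d["mtx"],d["distortion"])[0][:,0].round().astype(int)
        print(c,n,[round(float(im[y-1:y+2,x-1:x+2].mean()),1) for x,y in px])
E
```

```text
top before [105.2, 103.5, 103.9, 105.6, 115.3, 111.6, 157.2, 156.8]
top now [160.5, 161.3, 162.3, 163.4, 160.6, 166.0, 162.8, 161.9]
side before [118.4, 118.6, 119.0, 121.4, 127.8, 123.8, 167.4, 167.4]
side now [170.7, 170.9, 171.0, 170.7, 170.9, 169.9, 171.2, 171.3]
```

```bash
python3 -c "
from rig import bot
s=bot.read_state();print(s['time_s'],s['position'],s['force'],s['qvel']);print(bot.hand_in())"
```

```text
12.1 [0.42012261 0.28995154 0.22426994] [-0.29846976 -0.19904603 -0.30158953] [ 0.2415039   0.06561493 -0.19110294 -0.03247224 -0.01495957 -0.06263614]
the job is handed in; nothing more can be done
None
```

All six lids look fully shut, and I handed the job in at about 12 s of the 38 s allowed. I ran the closed fingertips once along the row, from the hinge-side end (tube 1) to the lip-side end (tube 6). On the way I pressed lightly on lids 1 and 6, then lifted straight off and moved clear.

- **Lids:** in both camera views, the brightness of all six lids now roughly matches the two shut tubes in the other row. In the side view they read 170–171, against 171 for the shut tubes and 118–128 before the stroke. Lid 6 reads slightly low, at 169.9. If that is real it would be about 0.01 rad, but lid 6 had just been pressed with about 4 N.
- **Forces:** I only saw the wrist force at the end of each short move. It reached about 6 N downward, and about 7 N of sideways drag just before lid 6. I raised the tip slightly there, and the drag fell away.
- **Block and surroundings:** the block's corners still line up with where they were before the stroke, and the beaker, jar and forceps look unmoved. I did not check the marker pen or the pipette bulb after the stroke, but the arm never went down near them.

No check failed.

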